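Press the treadle to drop a stirring stick

ROBOT

A 7-joint arm with a two-finger parallel gripper is mounted at the origin on the work surface. World frame = base frame: x ahead of the robot, y to its left, z up, the work surface at z = 0. Lengths are in m, angles in rad, forces in N, time in s.
With the tool pointing down it reaches from about 0.425 to 0.875 m from the base axis. Payload 8.4 kg.
Tool frame: the origin (TCP) lies midway between the tips of the shut fingers; the grasp point (between the pads) lies 19 mm behind it (grip_point_offset is the distance from the TCP to the grasp point, in m); z points along the fingers, y is the direction in which the jaws open and shut (so a half turn about z gives the same grasp; the last joint's range is limited). The gripper opens to 85 mm and grips with 20 to 120 N. Pads are 22 mm wide; open, the fingers measure 114 mm over their backs; the gripper's body (76 mm by 85 mm) begins 54 mm behind the grasp point. The pads swing forward as they close: fully open they stand 13 mm farther back than shut.
Start: joints at [1.228, 0.333, 0.04, 1.465, -0.013, 1.343, -0.059], TCP at [0.157, -0.631, 0.231] pointing down, gripper open.
Joint ranges: [-2.58, 2.58], [-0.38, 2.09], [-1.3, 1.39], [0.25, 2.4], [-1.5, 4.64], [0.08, 2.09], [-2.65, 2.65]. Speed limits (rad/s): [2.22, 2.22, 2.79, 2.79, 3.14, 3.14, 3.14].

INTERFACE

Orientations are given as a rotation vector (axis times angle).
In Python, from rig import * gives the robot as it stands.
- The arm moves only by the tool apply_moves, never from a script. Its argument "rows" is a list of rows, each a list of 2 entries, a list of its own where there are three numbers: the shift along the tool's x, y, z in cm, then the turn about the tool's z in degrees. In form: [[[dx, dy, dz], roll], ...]. A call has 1 to 12 rows; each row is the pose to reach, as a shift and turn from the pose commanded when the call began, along the tool's axes at that moment; what a row does not reach only later rows make up. A row lasts 1/10 s, in which the tool goes at most 50 mm and 8.59 degrees, less where a joint would pass 70% of its speed; a pose out of reach is approached as far as the arm can. A call with a gripper value outside its range is refused whole. "gripper" is the opening, from 0 (shut) to 1 (fully open), set as the call begins (left out, the last holds). The fingers move at their own pace and stop on an object; "grip_force" is the grip in N (left out, the last holds). Time passes only in rows, so rows that repeat a pose let the fingers close. It gives the time, the measured TCP pose, the force and the opening at its end, in the units of the state.
- get_state(): the state, without advancing time (a new reading comes with each control period).
- get_image(name): name is "scene" or "top" or "wrist"; returns the picture (400x640x3 uint8, red, green, blue); there is no depth.
- camera_model(name): a dict with "vfov" (degrees; the focal length in pixels is half the picture's height over the tangent of half this angle, whatever the lens; pixels are square), "cx", "cy" (the principal point, pixels), "world_to_cam" (4x4, takes a point from world to camera coordinates). Camera axes: x right, y down, z forward; pixel columns grow to the right and rows downward; lengths in m; the calibration is good to about 2 mm. A picture is of the moment at which its call begins: read the wrist's pose just before it. camera_model takes no time and is no camera call; for the wrist camera it gives the pose at the moment of the call.
- job_done(): hands the job in, once; it reports no verdict.
Trained networks look in the newest picture that a camera, given by its name, has taken for a name from the list of things; names that differ only in an ending like _2 or _b are one class to them, and where a whole thing is asked for, a point or a joint stands for the part that bears it (a point fixed in the world has none). Each returns a list of dicts, best first, with "conf" (0 to 1); they miss things now and then, are a little off and sometimes report something else, mostly with a low value. They report only what shows in the picture. A call takes as long as a camera call.
- recognise(camera, name): "point" ([column, row] in pixels, amid what is visible of it).
- cut_out(camera, name): "region" (400x640 bool, what is visible of it) and "point" ([column, row] in pixels, amid what is visible of it).
The state is a dict: "time": time; "qpos": joint angles; "qvel": joint speeds; "effort": joint torques, N m; "tool_pos": TCP position; "ee_rot": TCP orientation; "wrist_force": force on the tool from outside, world axes, zero at the start; "torque": the same for the moment, N m; "width": finger opening in m.
Only numpy, scipy, OpenCV 4.12 (cv2) and the standard library are available. Lean on these libraries where they do the work, as an engineer would, in place of code of your own. Each camera call takes 0.05 s, during which the arm holds its last target. There are 200 camera calls.

TASK

Get a stirring stick from the stick dispenser: press the treadle on its side all the way down to its stop with the gripper, hold it there a moment until the stick has rolled down into the trough, then let the treadle spring back up. Leave the pedal of the little bin alone.

Things in the scene. Friction and masses are not known exactly. Their poses are not given: they have to be found in the camera images.
- treadle_pad (a point): Centre of the top of the treadle's pad: 50 mm square steel plate, rubber-topped, on an arm hinged to an end wall of the fixed, open plywood stick dispenser (140 x 172 mm, 75 mm high). 59 mm outside that wall; 61 mm above the dresser at rest, 38 mm at the stop (23 mm straight down). At rest y points out along the arm, z up, -x to the trough side. Dispenser left or right, bin opposite.
- treadle (a joint): The treadle's hinge angle (rad): 0 at rest (pad sloping 0.2 rad up, outwards), 0.40 down on the stop (sloping 0.2 rad down). A spring returns it; pressing at the pad's centre takes about 3 N to start and 7 N at the stop. The gate that holds the stick back sinks with it and frees the stick in the last third of the travel.
- stick: Round dark wooden stirring stick, 10 mm thick, 150 mm long; origin at its centre, y along it. It lies on the ramp inside the dispenser behind the gate and rolls down by itself within about half a second once the gate is down. It is not to be handled.
- trough (a point): Where the stick's centre comes to rest: middle of the 30 mm wide open trough at the foot of the dispenser's ramp, 5 mm above the trough's floor. Axes as for the treadle's pad at rest.
- bin_pedal (a joint): Pedal angle (rad) of a bystander: a round steel pedal bin, 100 mm across and 130 mm high with a domed lid, its small pedal 36 mm wide close to the dresser. 0 at rest, 0.35 fully down (the lid then opens). Not to be pressed.

How it is judged:
On the way:
1. the treadle is held down at its stop (angle above 0.36 rad) for 0.2 s (value of joint treadle above 0.36 rad), for 0.2 s.
At the end, for the whole second after the job is handed in: the stick lies at rest in the dispenser's trough (its centre within 20 mm of the trough's middle) and the treadle is back up (angle below 0.06 rad) (distance between stick and trough below 0.02 m and linear speed of stick below 0.03 m/s and value of joint treadle below 0.06 rad); the robot touches nothing.
It fails at once if the bin's pedal is pressed (value of joint bin_pedal above 0.12 rad).
It also fails if it takes over 27 s, if anything falls off the work surface, if the arm or the gripper's body presses on something with over 40 N, if the wrist force passes 120 N, or if a joint passes its speed limit or range.

## Working session

There is one attempt and no reset: what is moved stays moved. The work goes in short steps, Python scripts to look and compute and a tool call to move; the robot and the scene stay as the last step left them, time stands still between calls to the robot, and variables do not carry over. Pictures are saved under pics/ and viewed, about 8 in all and at most 12, crops included, and the job is handed in when it is done.

Besides the shell and the picture viewer there is one more tool, called after "Call:" by a JSON object that holds its "name" and its "arguments", one argument or row to a line. apply_moves: Moves the arm, as the interface text tells. Its arguments: {"type":"object","properties":{"rows":{"type":"array"},"gripper":{"type":"number"},"grip_force":{"type":"number"}},"required":["rows"]}

```bash
mkdir -p pics; python3 - <<'E'
from rig import *
import cv2,numpy as np
s=get_state();print(s['time'],s['tool_pos'],s['ee_rot'],s['width'])
for n in("scene","top"):
    im=get_image(n);cv2.imwrite(f'pics/{n}1.png',im[:,:,::-1])
    print(n,camera_model(n))
    for o in("treadle_pad","bin_pedal","stick"):
        for r in recognise(n,o)[:2]:print(n,o,r)
E
```

```text
0.0 [ 0.15676893 -0.63033033  0.23040991] [-3.11668180e+00 -3.81839476e-01  5.32818549e-04] 0.085617928347822
scene {'vfov': 52.85730502222651, 'cx': 326.9880142338447, 'cy': 207.38129560634033, 'world_to_cam': array([[-0.07973208,  0.99679046,  0.00718203, -0.01371947],
       [ 0.72876684,  0.06320594, -0.68183861, -0.33292765],
       [-0.68010417, -0.04913038, -0.73146738,  1.40579572],
       [ 0.        ,  0.        ,  0.        ,  1.        ]])}
scene treadle_pad {'point': [268.3, 206.8], 'conf': 0.59}
scene treadle_pad {'point': [222.5, 213.7], 'conf': 0.35}
scene stick {'point': [211.0, 209.3], 'conf': 0.62}
top {'vfov': 55.71925853615322, 'cx': 318.69156552535696, 'cy': 192.66253475956907, 'world_to_cam': array([[ 0.02342135, -0.99970542, -0.00636505,  0.03812541],
       [-0.99132154, -0.02240017, -0.12953697,  0.5299259 ],
       [ 0.12935623,  0.00934374, -0.99155416,  0.83702863],
       [ 0.        ,  0.        ,  0.        ,  1.        ]])}
top treadle_pad {'point': [384.9, 206.3], 'conf': 0.69}
top bin_pedal {'point': [258.0, 220.5], 'conf': 0.54}
top stick {'point': [442.1, 190.8], 'conf': 0.76}
top stick {'point': [436.5, 205.6], 'conf': 0.58}
```

View pics/scene1.png

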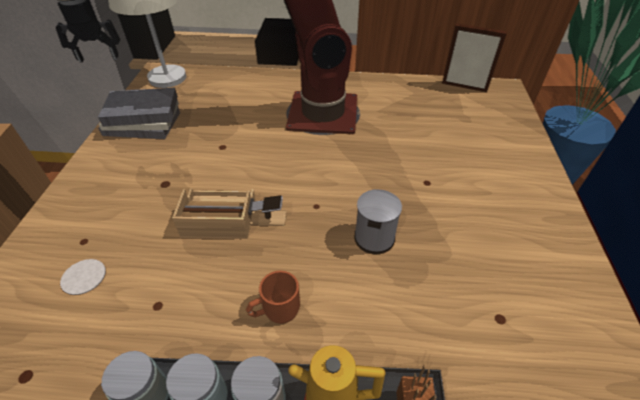

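View pics/top1.png

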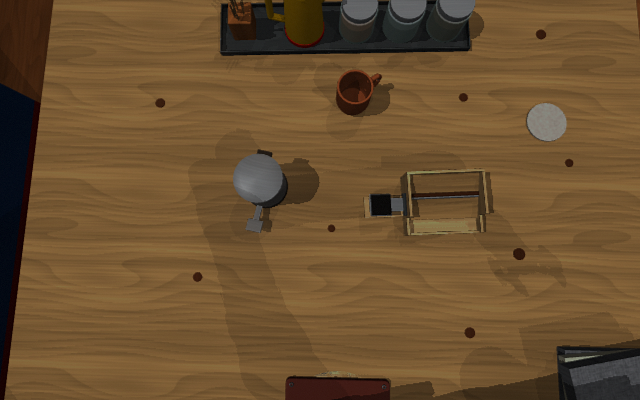

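The top view shows the dispenser on the right, with its pad's black rubber at about (381,205) and its end wall at column 407. The bin is on the left, with its pedal at (255,226). In the scene view the pad is at about (272,203). Next I triangulate.

```bash
cat > h.py <<'E'
from rig import *
import numpy as np
from scipy.optimize import least_squares
def proj(n,P,m=None):
    m=m or camera_model(n);f=200/np.tan(np.radians(m['vfov']/2))
    c=m['world_to_cam'][:3,:3]@P+m['world_to_cam'][:3,3]
    return np.array([m['cx']+f*c[0]/c[2],m['cy']+f*c[1]/c[2]])
def atz(n,px,z,m=None):
    m=m or camera_model(n)
    return least_squares(lambda q:proj(n,np.array([q[0],q[1],z]),m)-px,[.5,0],).x
E
python3 - <<'E'
from h import *
r=least_squares(lambda P:np.r_[proj('top',P)-[381,205],proj('scene',P)-[272,203]],[.5,-.1,.06]);print(r.x,r.fun)
print('pad z.061',atz('top',[381,205],.061),atz('scene',[272,203],.061))
for p in([404,173],[486,170],[490,234],[407,234]):print(p,atz('top',p,.075))
print('pedal',atz('top',[255,226],.02),'cam0',-camera_model('top')['world_to_cam'][:3,:3].T@camera_model('top')['world_to_cam'][:3,3])
from scipy.spatial.transform import Rotation as R
print(R.from_rotvec(get_state()['ee_rot']).as_matrix().round(3), camera_model('wrist')['world_to_cam'].round(3))
E
```

```text
[ 0.50135116 -0.08878262  0.05596064] [-0.43532502  0.0424663  -0.4990573  -0.05146468]
pad z.061 [ 0.5009586  -0.08896529] [ 0.50612707 -0.08618944]
[404, 173] [ 0.57165594 -0.13733426]
[486, 170] [ 0.5824019  -0.31803084]
[490, 234] [ 0.44201947 -0.32190942]
[407, 234] [ 0.43785291 -0.14304077]
pedal [0.44955557 0.19623935] cam0 [0.41615914 0.04216363 0.89884689]
[[ 0.97   0.241 -0.   ]
 [ 0.241 -0.97   0.   ]
 [-0.    -0.    -1.   ]] [[ 0.242 -0.97  -0.001 -0.65 ]
 [-0.934 -0.233  0.27  -0.035]
 [-0.263 -0.065 -0.963  0.379]
 [ 0.     0.     0.     1.   ]]
```

Pad estimate is (0.502, -0.087). I go above it at the current height, shutting the fingers on the way.

Call:
{"name": "apply_moves", "arguments": {
  "rows": [
    [[2,-2,0],0],
    [[5,-5,0],0],
    [[8,-8,0],0],
    [[11,-11,0],0],
    [[14,-14,0],0],
    [[17,-17,0],0],
    [[20,-20,0],0],
    [[23,-23,0],0],
    [[26,-26,0],0],
    [[29,-28,0],0],
    [[32,-30.5,0],0],
    [[34,-32.5,0],0]
  ],
  "gripper": 0
}}

```text
time: 1.6
tool_pos: [0.4099, -0.2311, 0.2316]
ee_rot: [3.118, 0.385, 0.001]
wrist_force: [1.2, -0.6, -0.8]
width: 0.0001
```

Call:
{"name": "apply_moves", "arguments": {
  "rows": [
    [[3,-3,0],0],
    [[6,-6,0],0],
    [[8,-8,0],0],
    [[10,-10,0],0],
    [[11.5,-11,0],0],
    [[12.5,-11.8,0],0],
    [[12.5,-11.8,0],0],
    [[12.5,-11.8,0],0],
    [[12.5,-11.8,0],0]
  ]
}}

```text
time: 2.5
tool_pos: [0.5007, -0.0898, 0.2313]
ee_rot: [3.118, 0.379, -0.001]
wrist_force: [0.2, -0.4, 0.7]
width: 0.0003
```

```bash
python3 - <<'E'
from h import *
import cv2
s=get_state();print(s['time'],s['tool_pos'],s['ee_rot'],s['width'],s['wrist_force'])
m=camera_model('wrist');im=get_image('wrist');cv2.imwrite('pics/w1.png',im[:,:,::-1])
print(recognise('wrist','treadle_pad'))
c=cut_out('wrist','treadle_pad')
for d in c: print(d['conf'],d['point'],d['region'].sum(),atz('wrist',d['point'],.061,m))
print('expect',proj('wrist',np.array([.502,-.087,.061]),m),proj('wrist',s['tool_pos'],m))
import pickle;pickle.dump(m,open('m1.pkl','wb'))
E
```

```text
2.5 [ 0.50067577 -0.08984383  0.23128468] [ 3.11829084e+00  3.79262200e-01 -6.05650251e-04] 0.00026003946595275744 [ 0.20602369 -0.41801397  0.66049676]
[{'point': [325.7, 179.7], 'conf': 0.63}, {'point': [461.5, 187.8], 'conf': 0.27}]
0.93 [323.7, 178.9] 3001 [ 0.50553057 -0.0898227 ]
expect [320.2080373  181.52230799] [322.70275896 257.25354983]
```

View pics/w1.png

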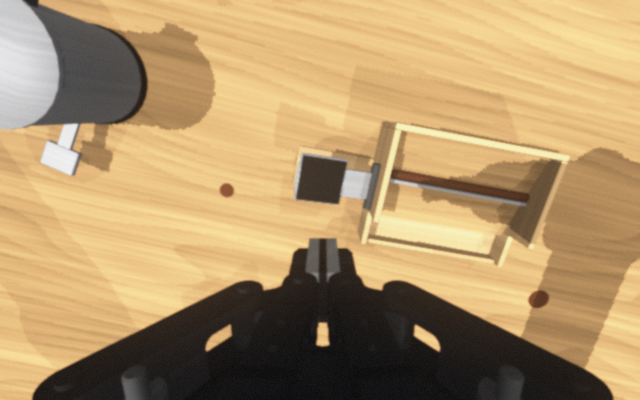

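The wrist view shows the black pad centred at about (321,179), which is around (0.505,-0.087). The stick lies behind the gate, and the bin pedal at (60,158) is well clear. Now a small correction and descent to just above the pad.

Call:
{"name": "apply_moves", "arguments": {
  "rows": [
    [[0.4,-0.2,2],0],
    [[0.4,-0.2,5],0],
    [[0.4,-0.2,8],0],
    [[0.4,-0.2,11],0],
    [[0.4,-0.2,13],0],
    [[0.4,-0.2,14.5],0],
    [[0.4,-0.2,15.5],0],
    [[0.4,-0.2,15.5],0],
    [[0.4,-0.2,15.5],0]
  ]
}}

```text
time: 3.55
tool_pos: [0.5051, -0.0858, 0.077]
ee_rot: [3.118, 0.382, 0.001]
wrist_force: [-0.4, 0.6, -0.3]
width: 0.0001
```

Call:
{"name": "apply_moves", "arguments": {
  "rows": [
    [[0,0,0.5],0],
    [[0,0,1],0],
    [[0,0,1.5],0],
    [[0,0,2],0],
    [[0,0,2.5],0],
    [[0,0,3],0],
    [[0,0,3.3],0],
    [[0,0,3.6],0],
    [[0,0,3.6],0],
    [[0,0,3.6],0]
  ]
}}

```text
time: 4.55
tool_pos: [0.5049, -0.0855, 0.0405]
ee_rot: [-3.118, -0.382, -0.001]
wrist_force: [-1.6, 2.2, 5.4]
width: 0.0
```

```bash
python3 - <<'E'
from h import *
import cv2
s=get_state();print(s['time'],s['tool_pos'],s['wrist_force'],s['torque'])
im=get_image('scene')[150:270,140:320];im=cv2.resize(im,None,fx=4,fy=4);cv2.imwrite('pics/s2.png',im[:,:,::-1])
E
```

```text
4.55 [ 0.50487781 -0.0854694   0.04048831] [-1.64808452  2.21471307  5.42038583] [ 0.58777955  0.10235689 -0.0260933 ]
```

View pics/s2.png

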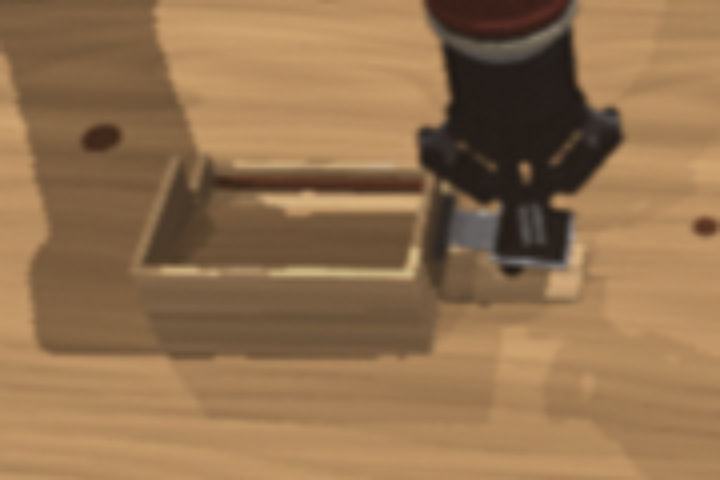

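The fingers are on the pad and the stick already shows in the trough at the robot side (crop 215–425, 183). Force is 5.4 N, short of the 7 N at the stop, so I press on to the stop.

Call:
{"name": "apply_moves", "arguments": {
  "rows": [
    [[0,0,0.2],0],
    [[0,0,0.4],0],
    [[0,0,0.5],0],
    [[0,0,0.5],0],
    [[0,0,0.5],0]
  ]
}}

```text
time: 5.1
tool_pos: [0.5051, -0.0859, 0.0365]
ee_rot: [3.117, 0.382, 0.001]
wrist_force: [-4.7, 2.0, 17.8]
width: -0.0001
```

Force rose sharply to 17.8 N at z = 36.5 mm, which means the treadle is at its stop. I hold briefly, then rise.

Call:
{"name": "apply_moves", "arguments": {
  "rows": [
    [[0,0,0.1],0],
    [[0,0,0.1],0],
    [[0,0,0.1],0],
    [[0,0,0.1],0],
    [[0,0,0.1],0],
    [[0,0,0.1],0],
    [[0,0,0.1],0],
    [[0,0,0.1],0],
    [[0,0,0.1],0],
    [[0,0,0.1],0]
  ]
}}

```text
time: 6.1
tool_pos: [0.5052, -0.0859, 0.0362]
ee_rot: [3.117, 0.382, 0.001]
wrist_force: [-8.7, 2.6, 26.1]
width: -0.0002
```

Call:
{"name": "apply_moves", "arguments": {
  "rows": [
    [[0,0,-0.5],0],
    [[0,0,-1],0],
    [[0,0,-1.5],0],
    [[0,0,-2],0],
    [[0,0,-2.5],0],
    [[0,0,-3.5],0],
    [[0,0,-6],0],
    [[0,0,-9],0],
    [[0,0,-13],0],
    [[0,0,-17],0],
    [[0,0,-19.5],0],
    [[0,0,-19.5],0]
  ]
}}

```text
time: 7.3
tool_pos: [0.506, -0.086, 0.2334]
ee_rot: [3.116, 0.381, 0.008]
wrist_force: [-0.4, -0.1, 0.2]
width: -0.0002
```

Call:
{"name": "apply_moves", "arguments": {
  "rows": [
    [[0,0,0],0],
    [[0,0,0],0],
    [[0,0,0],0]
  ]
}}

```text
time: 7.6
tool_pos: [0.5038, -0.0857, 0.2281]
ee_rot: [-3.117, -0.382, 0.003]
wrist_force: [-0.2, 1.2, -0.7]
width: -0.0001
```

```bash
python3 - <<'E'
from h import *
import cv2
s=get_state();print(s['time'],s['tool_pos'],s['wrist_force'])
m=camera_model('wrist');im=get_image('wrist');cv2.imwrite('pics/w2.png',im[:,:,::-1])
d=recognise('wrist','stick');print([(x,atz('wrist',x['point'],.02,m)) for x in d])
print(recognise('wrist','treadle_pad'))
E
```

```text
7.6 [ 0.50384027 -0.0857142   0.22807186] [-0.15567907  1.17205264 -0.69681949]
[({'point': [431.4, 244.6], 'conf': 0.9}, array([ 0.45325351, -0.23502136]))]
[{'point': [329.2, 183.9], 'conf': 0.73}]
```

View pics/w2.png

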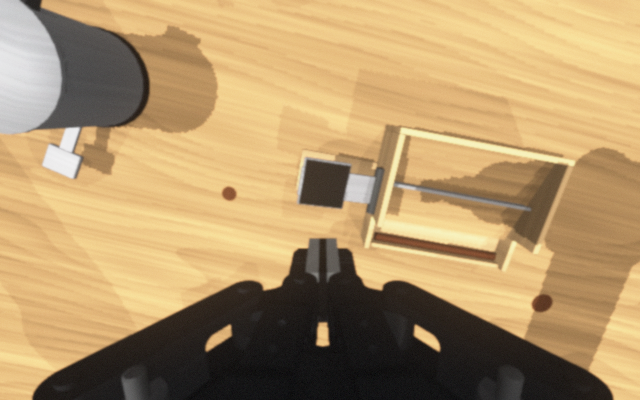

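The stick lies in the trough ((375,238)–(495,257)). The pad and gate are back up and look as they did at rest, and the arm is clear of everything. I hand in.

```bash
python3 -c "
from rig import *
print(job_done(),get_state()['time'])"
```

```text
the job is handed in; nothing more can be done
the job is handed in; nothing more can be done
```

The stick is in the dispenser's trough and the treadle is back up; I handed the job in about 8 s into the 27 s allowed, and no verdict is reported.

- **Press:** I pressed the pad near its centre with shut fingers. At a tool height of about 36 mm the force rose sharply to 18–26 N, which I took as the stop. I held it there for about 1 s, then lifted clear. The treadle angle was not measured directly.
- **Last checks:** The final wrist picture shows the stick lying in the trough. The pad and gate look as they did at rest. The bin and its pedal were never approached. The gripper was about 17 cm above the pad, with wrist force around 1 N, which is noise level.
- **Failed or disagreeing checks:** None. The camera estimates of the pad's position differed by about 5 mm, which is small against the 50 mm pad.

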